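# Vent the freeze-dryer chamber at the third click

### The arm

A 7-joint arm with a two-finger parallel gripper is mounted at the origin on the work surface. World frame = base frame: x ahead of the robot, y to its left, z up, the work surface at z = 0. Lengths are in mm, angles in rad, forces in N, time in s.
With the tool pointing down it reaches from about 350 to 900 mm from the base axis. Payload 19.9 kg.
Tool frame: the origin (TCP) lies where the fingers leave the gripper's body, on its centre line; the fingertips stand 97 mm ahead of it and the grasp point (between the pads) lies manip.grip_point_offset ahead of it (manip.grip_point_offset is the distance from the TCP to the grasp point, in mm); y points along the fingers, z is the direction in which the jaws open and shut, and the axes are right-handed (so a half turn about y gives the same grasp; the last joint's range is limited). The gripper opens to 94 mm and grips with 3 to 60 N. Pads are 16 mm wide; open, the fingers measure 119 mm over their backs; the gripper's body (75 mm by 177 mm) begins 78 mm behind the grasp point.
Start: joints at [1.254, 0.417, -0.01, 1.614, 0.005, 1.111, -0.053], TCP at [170.198, -601.366, 302.625] pointing down, gripper open.
Joint ranges: [-2.81, 2.81], [-0.39, 2.02], [-1.27, 1.25], [0.06, 2.57], [-1.19, 4.33], [0.19, 2], [-2.82, 2.82]. Speed limits (rad/s): [1.89, 1.89, 2.39, 2.39, 3.01, 3.01, 3.01].

### API

Orientations are given as a unit quaternion [w, x, y, z].
In Python, from bench import manip, jaws, planner, observe, eyes gives the robot as it stands. The module is installed in compiled form; this text tells all that it offers. Calls block until the motion is done:
- manip.move_ptp(position, orientation): joint-space move of the TCP to a pose.
- manip.line_to(position, frame=None, v=150, guard=None): straight line of the TCP; frame=None keeps the orientation; v is the mean speed in mm/s. With guard (N) it stops when the force on the tool has changed by that much, and returns True; else False.
- manip.move_joints(angles): joint-space move.
- jaws.ungrasp() and jaws.gripper_close(squeeze=None): open the fingers fully, or close them until they stop; squeeze is the grip in N (None keeps the last).
- manip.wait(seconds).
- planner.inverse_kinematics(position, orientation): joint angles nearest the present ones, or None.
- observe(): the state.
- eyes.camera(name): name is "scene" or "side" or "wrist"; returns the picture (480x640x3 uint8, red, green, blue); there is no depth.
- eyes.calibration(name): a dict with "fov_y" (degrees; the focal length in pixels is half the picture's height over the tangent of half this angle, whatever the lens; pixels are square), "cx", "cy" (the principal point, pixels), "rvec" (rotation vector, rad) and "tvec" (3), from world to camera coordinates, as OpenCV has them; the wrist camera has in their place "tool_from_camera" (4x4, takes a point from camera to tool coordinates, whose origin is the TCP and whose axes are the tool frame's). Camera axes: x right, y down, z forward; pixel columns grow to the right and rows downward; lengths in mm; the calibration is good to about 2 mm. The wrist camera is an equidistant fisheye: a pixel r from the principal point sees the ray r / f radians off the axis. A picture is of the moment at which its call begins: read the wrist's pose just before it. calibration takes no time and is no camera call.
A pose or a line that the arm cannot do raises manip.PlanningError and nothing moves.
- manip.sign_off(): hands the job in, once; it reports no verdict.
The state is a dict: "time": time; "qpos": joint angles; "qvel": joint speeds; "effort": joint torques, N m; "position": TCP position; "orientation": TCP orientation; "force": force on the tool from outside, world axes, zero at the start; "ft_torque": the same for the moment, N m; "opening": finger opening in mm.
Only numpy, scipy, OpenCV 4.12 (cv2) and the standard library are available. Lean on these libraries where they do the work, as an engineer would, in place of code of your own. Each camera call takes 0.05 s, during which the arm holds its last target.

### The job

Let air into the freeze dryer at vent step three: with the fingertips push the flat paddle lever of the vent valve along its slot from the closed end, counting the clicks, and stop at the third click without ever going past it. Then press the round vent button fully down, let it come back up and draw clear. Do not press the button before the lever is set, pick nothing up, and leave the dimmer's ball lever and the loose glassware and parts where they are.

Things in the scene. Friction and masses are not known exactly. Their poses are not given: they have to be found in the camera images.
- vent_valve: Vent valve: fixed grey box, 85 mm (x) by 190 mm (y) with a flat top deck 60 mm above the bench; a 95 by 200 mm foot plate; a brass hose nozzle on its +y end sticks out 24 mm. Origin at the centre of its underside. The slot in the deck, and the lever's travel, run along its own y axis, from 45 mm on the -y side (closed) to 45 mm on the +y side.
- vent_lever (a joint): Travel of the vent lever in m: 0 at the closed end, where it starts, growing along the valve's +y to 0.090. A detent every 18 mm: closed 0, first click 0.018, second 0.036, third 0.054, then 0.072, 0.090. About 5 N, greatest a quarter of the way on, drives it out of a detent; past half way it springs on into the next, the push falling away, and stays there when let go, centred within 1 mm.
- vent_lever_mid (a point): Middle of the vent lever's aluminium paddle: an upright flat plate 36 mm wide across the travel, 10 mm thick along it, from 10 to 50 mm above the deck (top 110 mm above the bench); this point is 30 mm above the deck. It moves with the lever and has the valve's axes.
- dimmer: Lamp dimmer, not to be worked: fixed grey box of the valve's size and height, without a nozzle but with a black disc on the long side. Origin at the centre of its underside; its slot runs along its own y axis.
- dimmer_ball (a point): Centre of the 28 mm ball on the dimmer's lever, 36 mm above its deck. That lever slides freely with about 2 N and stands anywhere in its slot.
- start_box: Small fixed grey box, 90 mm square (foot 100 mm), 35 mm tall, carrying the round vent button on its top. Origin at the centre of its underside.
- vent_button (a joint): Press of the vent button in m: 0 released, 0.007 fully down; a spring, 6 N at the bottom, brings it back.
- vent_button_top (a point): Centre of the top of the round steel button (36 mm across); it is pressed straight down and moves with the button.
- vial_a: Bystander, loose: small stoppered glass vial, 22 mm across, 50 mm tall. Origin at the centre of its underside.
- vial_b: Bystander, loose: stoppered glass vial, 28 mm across, 60 mm tall. Origin at the centre of its underside.
- beaker: Bystander, loose: glass beaker, 60 mm across, 70 mm tall. Origin at the centre of its underside.
- reagent: Bystander, loose: amber bottle, 60 mm across, 100 mm tall. Origin at the centre of its underside.
- clamp_ring: Bystander, loose: flat aluminium ring, 52 mm across, 12 mm thick. Origin at the centre of its underside.
- flange: Bystander, loose: steel blanking flange, 54 mm disc with a 24 mm stub, 20 mm tall. Origin at the centre of its underside.
- driver: Bystander, loose: screwdriver with a black handle, 160 mm long. Origin at its mid-length.

How it is judged:
By the outcome, as a careful person would: the job done as asked, in the order asked, and still so for the second after the job is handed in, with the robot touching nothing.
It also fails if it takes over 59 s, if anything falls off the work surface, if the arm or the gripper's body presses on something with over 40 N, if the wrist force passes 120 N, or if a joint passes its speed limit or range.

## Working session

There is one attempt and no reset: what is moved stays moved. The work goes in short steps, each a Python script; the robot and the scene stay as the last script left them, time stands still between calls to the robot, and variables do not carry over. Pictures are saved under pics/ and viewed, and the job is handed in when it is done.

```bash
mkdir -p pics; python3 - <<'E'
from bench import manip, jaws, planner, observe, eyes
import cv2
s=observe(); print(s)
print(manip.grip_point_offset)
for n in ["scene","side","wrist"]:
    im=eyes.camera(n); cv2.imwrite(f"pics/{n}0.png",im[:,:,::-1]); print(n,eyes.calibration(n))
E
```

```text
{'time': 0.0, 'qpos': array([ 1.25345751,  0.41795529, -0.01034286,  1.61417925,  0.00472059,
        1.11066885, -0.05304583]), 'qvel': array([-6.15057081e-04, -1.28622294e-03,  2.53038574e-04, -5.41881567e-04,
       -2.97898641e-04,  1.28691697e-03, -9.98406281e-05]), 'effort': array([-6.19118855e-04, -8.51231718e+01,  6.38980474e-01, -4.25988221e+01,
       -4.87983786e-02,  1.85235206e-02,  1.11451018e-04]), 'position': array([ 170.16519677, -601.12251942,  302.03455889]), 'orientation': array([ 0.09712793, -0.09730739,  0.70080163, -0.6999818 ]), 'force': array([-1.14232725,  0.03291657,  0.46081162]), 'ft_torque': array([-0.01656579,  0.01260448, -0.06758119]), 'opening': 93.7270040923294}
78.39999999999999
scene {'fov_y': 51.1614246367743, 'cx': 321.45230115773325, 'cy': 242.96985936931313, 'rvec': array([ 1.89665365,  1.23905691, -0.67019581]), 'tvec': array([-241.49072743, -209.43574096, 1540.81387817])}
side {'fov_y': 45.207909501749974, 'cx': 306.7348968004134, 'cy': 238.1198830833128, 'rvec': array([ 0.88558771, -2.57729386,  1.03225231]), 'tvec': array([ 444.8790431 ,  304.05571507, 1191.55284218])}
wrist {'fov_y': 65.70646984690485, 'cx': 320.6547720288079, 'cy': 237.64588246756938, 'tool_from_camera': array([[ 1.45704565e-03,  9.74254618e-01,  2.25445815e-01,
        -6.54190289e+01],
       [-1.12153109e-03, -2.25444320e-01,  9.74255408e-01,
        -8.33488818e+01],
       [ 9.99998310e-01, -1.67237909e-03,  7.64174174e-04,
         5.87832809e-01],
       [ 0.00000000e+00,  0.00000000e+00,  0.00000000e+00,
         1.00000000e+00]])}
```

View pics/scene0.png

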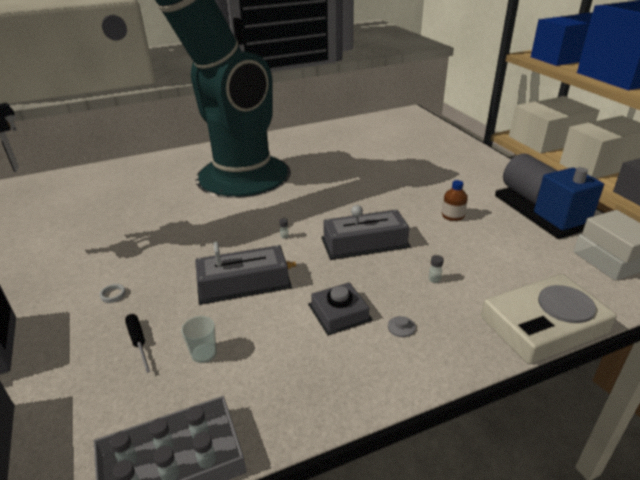

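View pics/side0.png

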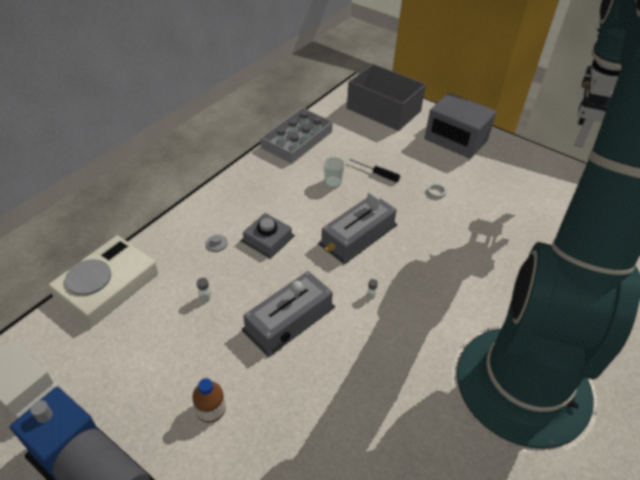

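View pics/wrist0.png

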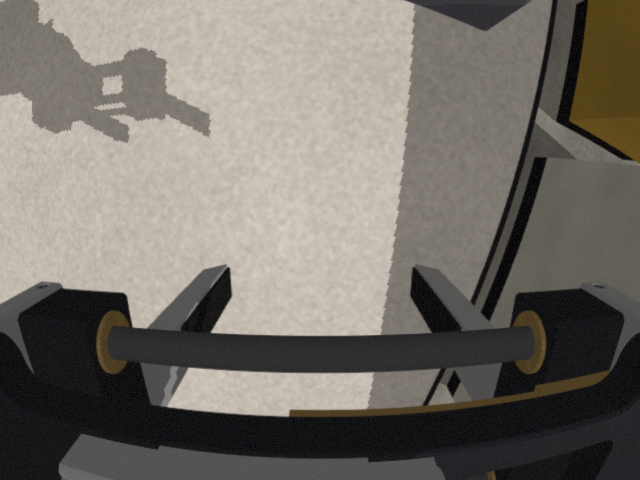

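The scene view shows the valve at about (243,270), with its brass nozzle at (292,264) and the paddle at (217,252). The button box is at (339,300) and the dimmer at (366,232). The side view shows the valve at (358,225), its nozzle at (328,247) and the button at (266,226). I'll triangulate these roughly, then move the wrist camera above them.

```bash
cat > h.py <<'E'
import numpy as np, cv2
from scipy.spatial.transform import Rotation as R
from bench import manip, jaws, planner, observe, eyes
def rot(q): return R.from_quat([q[1],q[2],q[3],q[0]]).as_matrix()
def quat(M):
    q=R.from_matrix(M).as_quat(); return [q[3],q[0],q[1],q[2]]
def ray(name,uv,pose=None):
    c=eyes.calibration(name); f=240/np.tan(np.radians(c["fov_y"]/2))
    d=np.array([(uv[0]-c["cx"])/f,(uv[1]-c["cy"])/f])
    if name=="wrist":
        r=np.linalg.norm(d); v=np.array([*(d/max(r,1e-9)*np.sin(r)),np.cos(r)])
        T=c["tool_from_camera"]; Rw=rot(pose[1])
        return pose[0]+Rw@T[:3,3], Rw@T[:3,:3]@v
    Rm=cv2.Rodrigues(c["rvec"])[0]; v=np.array([*d,1.]); v/=np.linalg.norm(v)
    return -Rm.T@c["tvec"], Rm.T@v
def plane(o,d,z): return o+d*(z-o[2])/d[2]
def tri(*rs):
    A=np.zeros((3,3)); b=np.zeros(3)
    for o,d in rs:
        P=np.eye(3)-np.outer(d,d); A+=P; b+=P@o
    p=np.linalg.solve(A,b); return p,[np.linalg.norm((np.eye(3)-np.outer(d,d))@(p-o)) for o,d in rs]
def down(yaw):  # tool z axis (jaw) at yaw in world, tool y down
    z=np.array([np.cos(yaw),np.sin(yaw),0]); y=np.array([0,0,-1.]); x=np.cross(y,z)
    return np.column_stack([x,y,z])
E
python3 - <<'E'
from h import *
for n,a,b in [("nozzle",(292,264),(328,247)),("paddletop",(217,243),(374,198)),("button",(339,294),(266,224)),("ball",(357,211),(297,285))]:
    print(n,*tri(ray("scene",a),ray("side",b)))
print(rot(observe()["orientation"]))
for n,box in [("scene",(180,200,240,140)),("side",(190,160,240,200))]:
    im=cv2.imread(f"pics/{n}0.png"); x,y,w,h=box
    im=cv2.resize(im[y:y+h,x:x+w],None,fx=3.3 if n=='scene' else 3,fy=3.3 if n=='scene' else 3,interpolation=cv2.INTER_CUBIC); cv2.imwrite(f"pics/{n}0c.png",im)
E
```

```text
nozzle [527.15055636 -34.87948695  34.4743006 ] [np.float64(2.8855861319316767), np.float64(2.885586131931781)]
paddletop [ 494.26926013 -181.31908394  111.74451626] [np.float64(0.7842886043148736), np.float64(0.7842886043150272)]
button [683.44221129   9.93594831  52.99110447] [np.float64(0.7828421049161366), np.float64(0.7828421049161984)]
ball [481.37119038 146.00902845  99.61123655] [np.float64(3.497955914595982), np.float64(3.4979559145959533)]
[[-9.62206760e-01 -3.50048183e-04  2.72319718e-01]
 [-2.72319917e-01  8.01661987e-04 -9.62206433e-01]
 [ 1.18510247e-04 -9.99999617e-01 -8.66689676e-04]]
```

View pics/scene0c.png

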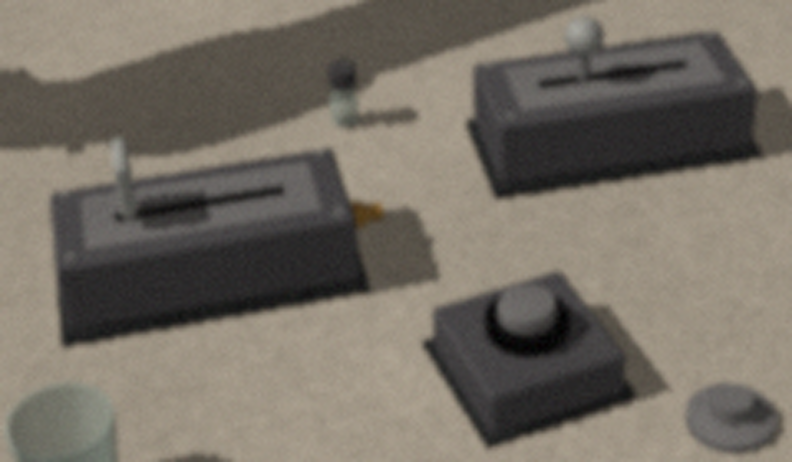

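View pics/side0c.png

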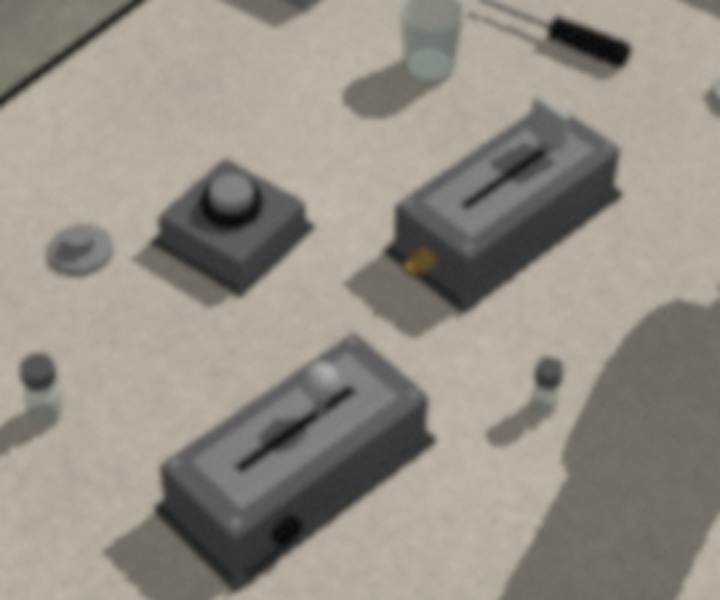

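```bash
python3 - <<'E'
from h import *
a=plane(*ray("scene",(180+117/3.3,200+217/3.3)),60);b=plane(*ray("scene",(180+283/3.3,200+190/3.3)),60)
c=plane(*ray("side",(190+547/3,160+152/3)),60);d=plane(*ray("side",(190+465/3,160+206/3)),60)
print(a,b,c,d, np.degrees(np.arctan2(*(b-a)[1::-1])),np.degrees(np.arctan2(*(d-c)[1::-1])))
yaw=np.arctan2(*(b-a)[1::-1])
# current jaw z ~ -valve y
q=quat(down(yaw+np.pi)); p=[540,-70,400]
print(planner.inverse_kinematics(p,q))
jaws.gripper_close(5)
manip.move_ptp(p,q)
s=observe(); im=eyes.camera("wrist"); print(s["time"],s["position"],s["orientation"],s["force"],s["opening"])
np.savez("w1.npz",p=s["position"],q=s["orientation"],im=im); cv2.imwrite("pics/w1.png",im[:,:,::-1])
E
```

```text
[ 499.42250128 -194.01258375   60.        ] [516.44702802 -87.24066515  60.        ] [ 498.70520303 -188.51008539   60.        ] [516.39942193 -93.39598093  60.        ] 80.94058560569884 79.46164796247105
[ 0.48704892  0.22435455 -0.48965795  1.67678281  0.10985076  1.26781203
 -1.7539589 ]
3.9 [539.94092064 -70.80971765 399.84560228] [ 0.05628251 -0.05610383 -0.70482617  0.70491469] [ 0.63501752 -0.20367416  0.35160739] 0.6945497904739848
```

View pics/w1.png

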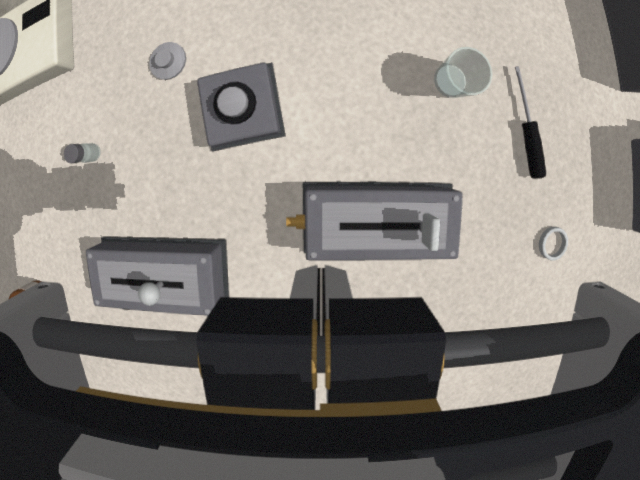

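```bash
python3 - <<'E'
import cv2
im=cv2.imread("pics/w1.png")
cv2.imwrite("pics/w1a.png",cv2.resize(im[170:270,280:480],None,fx=4,fy=4,interpolation=cv2.INTER_CUBIC))
cv2.imwrite("pics/w1b.png",cv2.resize(im[50:160,180:300],None,fx=5,fy=5,interpolation=cv2.INTER_CUBIC))
E
```

```text
(no output)
```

View pics/w1a.png

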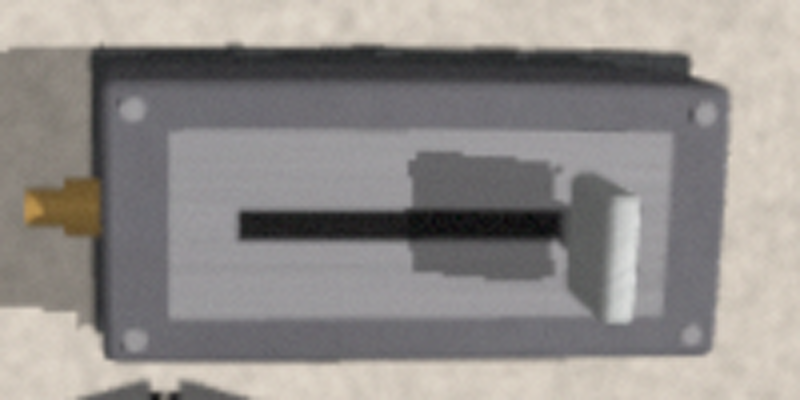

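View pics/w1b.png

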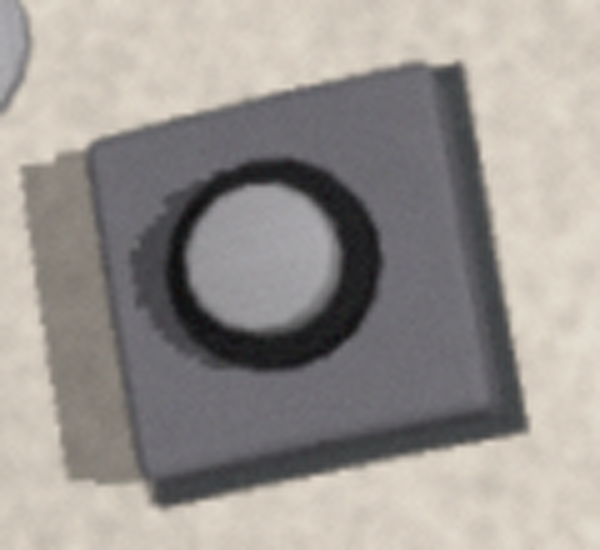

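The wrist view is clear. The screws are at about (313,197), (456,198), (453,253) and (314,255). The paddle top is at about (435,234) and the button top at (232,101). I'll cast rays and check the sizes against the given ones.

```bash
python3 - <<'E'
from h import *
d=np.load("w1.npz"); pose=(d["p"],d["q"])
def a(x,y,z): return plane(*ray("wrist",(280+(x+.5)/4-.5,170+(y+.5)/4-.5),pose),z)
def b(x,y,z): return plane(*ray("wrist",(180+(x+.5)/5-.5,50+(y+.5)/5-.5),pose),z)
c=[a(*k,60) for k in [(106,83),(729,88),(713,354),(106,359)]]
print("deck sides",[round(np.linalg.norm(c[i]-c[(i+1)%4]),1) for i in range(4)]); ctr=np.mean(c,0)
s=[a(*k,60) for k in [(133,109),(706,113),(692,335),(136,340)]]; print("ctr",ctr,np.mean(s,0))
u=(c[0]+c[3]-c[1]-c[2]); us=s[0]+s[3]-s[1]-s[2]
for w in (u,us): print("yaw",np.degrees(np.arctan2(w[1],w[0])))
y=us/np.linalg.norm(us)
p=[a(*k,110) for k in [(608,195),(640,195),(633,322),(605,322)]]; pm=np.mean(p,0)
print("paddle",pm,"w",np.linalg.norm(p[0]-p[3]),"t",np.linalg.norm(p[0]-p[1]),"along y from ctr",(pm-np.mean(s,0))@y, "x", (pm-np.mean(s,0))@np.array([y[1],-y[0],0]))
sl=[a(238,226,60),a(565,226,60)]; print("slot",sl,[(q-np.mean(s,0))@y for q in sl])
for z in (48,50,53): 
  B=b(263,257,z); print("button",z,B,"dia",np.linalg.norm(b(185,257,z)-b(341,257,z)))
k=[b(*q,35) for q in [(88,145),(430,62),(495,410),(145,478)]]; print("box",np.mean(k,0),[round(np.linalg.norm(k[i]-k[(i+1)%4]),1) for i in range(4)])
# button triangulated with scene, side
rs=[ray("scene",(180+527/3.3,200+309/3.3)),ray("side",(190+231/3,160+193/3)),ray("wrist",(180+263.5/5-.5,50+257.5/5-.5),pose)]
print(tri(*rs))
E
```

```text
deck sides [np.float64(186.0), np.float64(82.8), np.float64(187.8), np.float64(81.9)]
ctr [ 510.47734046 -144.24216528   60.        ] [ 509.61630594 -144.55323223   60.        ]
yaw 81.03107874931568
yaw 81.06844333978286
paddle [ 503.5090995  -188.70050486  110.        ] w 34.53403439649794 t 8.984338155251079 along y from ctr -44.560136436019654 x 0.8209091509967514
slot [array([518.18331256, -89.69597911,  60.        ]), array([ 502.85703245, -186.27550662,   60.        ])] [np.float64(55.52214816852548), np.float64(-42.265778837118596)]
button 48 [685.04824068  10.53943892  48.        ] dia 38.22289421056523
button 50 [684.67900816  10.1160685   50.        ] dia 38.04722877659316
button 53 [684.12515936   9.48101288  53.        ] dia 37.78373062563499
box [683.13920559   8.48554307  35.        ] [np.float64(87.8), np.float64(88.7), np.float64(88.5), np.float64(86.8)]
(array([682.8103077 ,   9.98480342,  52.94047098]), [np.float64(2.3617900170131865), np.float64(2.76501158925267), np.float64(1.4073909907589073)])
```

```bash
python3 - <<'E'
from h import *
yaw=np.radians(81.05); y=np.array([np.cos(yaw),np.sin(yaw),0]); M=np.array([503.2,-188.7,0])
q=quat(down(yaw+np.pi))
P=lambda off,z: M+y*off+np.array([0,0,z])
manip.move_ptp(P(-31,260),q)
manip.line_to(P(-31,178),v=120,guard=8)
manip.wait(0.3)
s=observe(); F0=s["force"]@y; print(s["time"],(s["position"]-M)@y,s["position"][2],s["force"],F0)
g=manip.line_to(P(-10,178),v=12,guard=2)
s=observe(); c0=(s["position"]-M)@y; print("contact",g,c0,s["force"]@y-F0,s["time"])
im=eyes.camera("wrist"); cv2.imwrite("pics/w2.png",im[:,:,::-1])
E
```

```text
5.9333 -31.08707452253028 178.4170035257115 [ 0.35963212 -0.2252945  -0.49399697] -0.16660256099175325
contact True -15.036505783577175 -2.762510526361528 7.1667
```

View pics/w2.png

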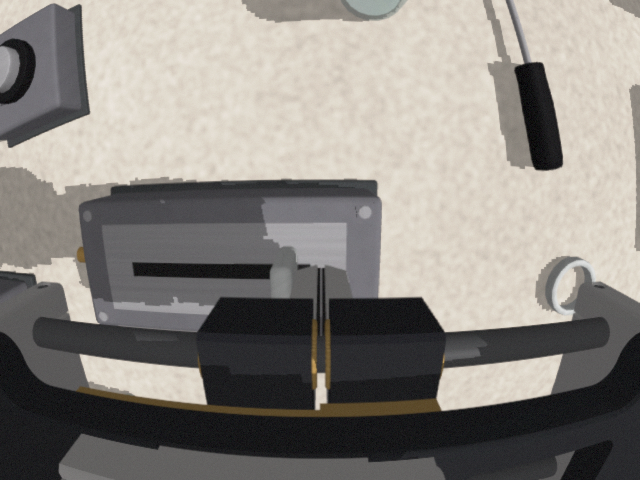

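The finger is touching the paddle at (285,275), with contact at -15.0 mm. I expected about -16 mm, so that agrees. Next I push in 3 mm steps and log the force.

```bash
python3 - <<'E'
from h import *
yaw=np.radians(81.05); y=np.array([np.cos(yaw),np.sin(yaw),0]); M=np.array([503.2,-188.7,0])
P=lambda off,z: M+y*off+np.array([0,0,z])
off=-15.0
for k in range(13):
    off+=3; manip.line_to(P(off,178),v=25)
    s=observe(); o=(s["position"]-M)@y; print(f"{s['time']:.2f} lever~{off+16.5:.1f} act {o+16.5:.1f} F {s['force']@y+0.17:.2f}")
E
```

```text
7.49 lever~4.5 act 4.3 F -6.07
7.76 lever~7.5 act 7.7 F -1.59
8.03 lever~10.5 act 11.0 F 0.27
8.29 lever~13.5 act 13.8 F 0.30
8.56 lever~16.5 act 16.7 F 0.40
8.82 lever~19.5 act 19.4 F -1.37
9.09 lever~22.5 act 22.3 F -4.69
9.36 lever~25.5 act 25.7 F -1.78
9.62 lever~28.5 act 29.0 F 0.04
9.89 lever~31.5 act 31.8 F 0.60
10.16 lever~34.5 act 34.7 F 0.19
10.43 lever~37.5 act 37.4 F -1.87
10.69 lever~40.5 act 40.3 F -3.72
```

```bash
python3 - <<'E'
from h import *
yaw=np.radians(81.05); y=np.array([np.cos(yaw),np.sin(yaw),0]); M=np.array([503.2,-188.7,0])
P=lambda off,z: M+y*off+np.array([0,0,z])
for L in (43.5,46.5,49.0):
    manip.line_to(P(L-16.5,178),v=25)
    s=observe(); o=(s["position"]-M)@y; print(f"{s['time']:.2f} lever~{L} act {o+16.5:.1f} F {s['force']@y+0.17:.2f}")
manip.line_to(P(10,178),v=100)
manip.line_to(P(10,290),v=200)
q=quat(down(yaw+np.pi))
manip.move_ptp([560,-70,400],q)
s=observe(); im=eyes.camera("wrist"); print(s["time"],s["force"])
np.savez("w3.npz",p=s["position"],q=s["orientation"],im=im); cv2.imwrite("pics/w3.png",im[:,:,::-1])
cv2.imwrite("pics/w3a.png",cv2.resize(im[170:300,280:480,::-1],None,fx=4,fy=4,interpolation=cv2.INTER_CUBIC))
E
```

```text
10.96 lever~43.5 act 43.7 F -1.18
11.22 lever~46.5 act 47.0 F -0.48
11.47 lever~49.0 act 49.3 F 0.25
13.2583 [ 1.16783193 -1.35129581 -0.21055842]
```

View pics/w3.png

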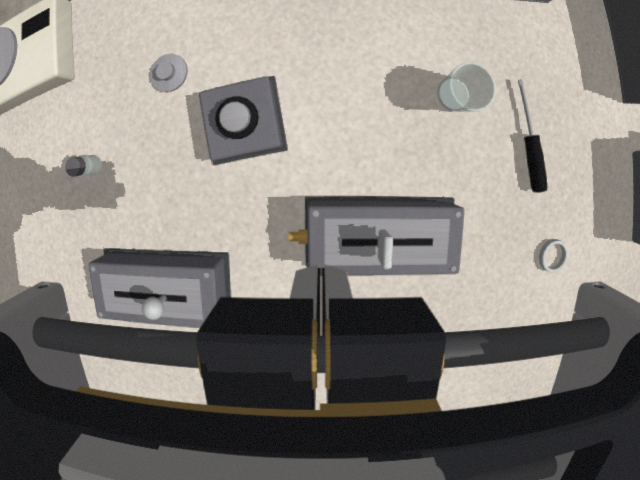

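View pics/w3a.png

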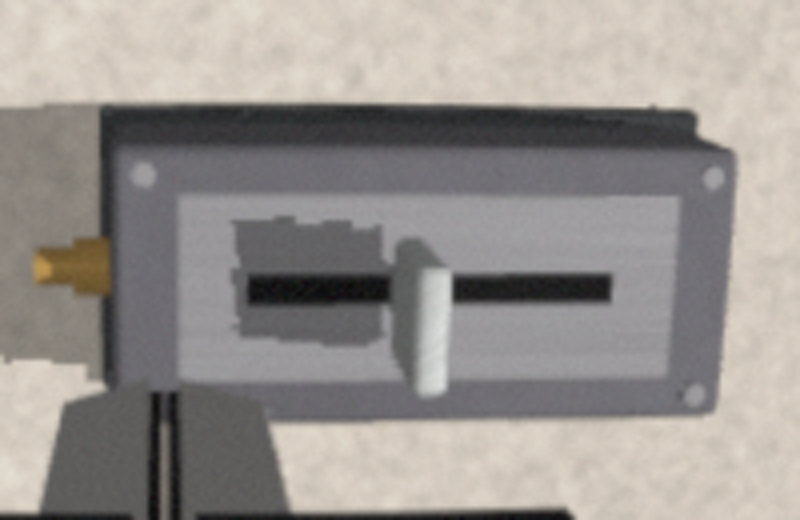

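```bash
python3 - <<'E'
from h import *
d=np.load("w3.npz"); pose=(d["p"],d["q"]); im=d["im"]
yaw=np.radians(81.05); y=np.array([np.cos(yaw),np.sin(yaw),0])
def a(x,yy,z): return plane(*ray("wrist",(280+(x+.5)/4-.5,170+(yy+.5)/4-.5),pose),z)
pm=np.mean([a(*k,110) for k in [(417,268),(449,268),(446,393),(417,393)]],0)
print("paddle",pm,"travel", (pm-np.array([503.5,-188.7,110]))@y, "from ctr",(pm-np.array([509.9,-144.4,60]))@y)
hsv=cv2.cvtColor(im,cv2.COLOR_RGB2GRAY)[90:150,205:265]
m=(hsv>110).astype(np.uint8)
# keep comp at centre
n,l,st,ce=cv2.connectedComponentsWithStats(m)
k=l[28,30]; print(st[k],ce[k]+[205,90])
for z in (50,53): print(plane(*ray("wrist",ce[k]+[205,90],pose),z))
E
```

```text
paddle [ 512.01243737 -135.26841141  110.        ] travel 54.10533221531899 from ctr 9.349043878127448
[ 15  12  30  29 692] [234.43641618 116.27601156]
[684.39740768  10.16890902  50.        ]
[683.98094868   9.53114462  53.        ]
```

```bash
python3 - <<'E'
from h import *
yaw=np.radians(81.05); q=quat(down(yaw+np.pi)); B=np.array([684,9.7,0]); Z=lambda z:B+[0,0,z+97]
manip.move_ptp(Z(130),q); manip.line_to(Z(68),v=100); manip.wait(.3)
s=observe(); F0=s["force"][2]; print(s["time"],s["position"],F0)
g=manip.line_to(Z(40),v=15,guard=2); s=observe(); print("contact",g,s["position"][2]-97,s["force"]-[0,0,F0])
if g:
    zc=s["position"][2]-97
    g=manip.line_to(Z(zc-13),v=12,guard=14)
    s=observe(); print("press",g,s["position"][2]-97,s["force"]-[0,0,F0],s["time"])
    manip.wait(.2); s=observe(); print("hold",s["position"][2]-97,s["force"]-[0,0,F0])
    im=eyes.camera("wrist"); cv2.imwrite("pics/w4.png",im[:,:,::-1])
E
```

```text
15.2833 [684.12843768   9.70674816 165.40743511] -0.6881321241516806
contact True 56.643694392013145 [ 1.83120751 -0.49159513  3.34565825]
press True 51.47402664268421 [-3.44529861 -0.3419309  10.60725142] 16.8167
hold 51.48062108024263 [-4.65246893 -0.90734602 11.97400994]
```

View pics/w4.png

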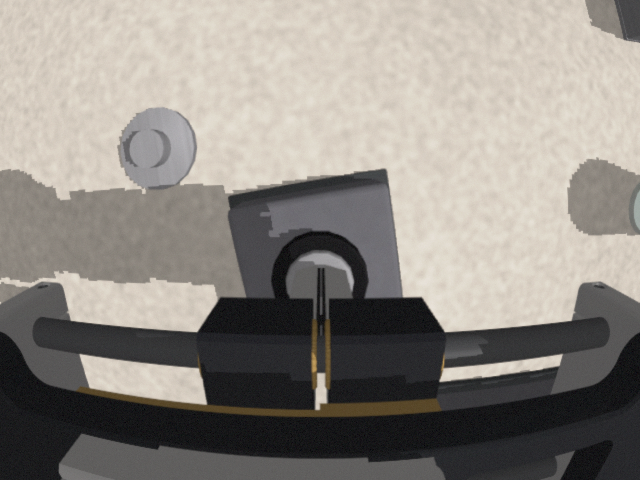

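The fingertips sit on the button, inside the black ring at about (320,270). They are holding 12 N, well above the 6 N spring, so it should be bottomed out. I'll push a little harder to confirm the stop is stiff, then release.

```bash
python3 - <<'E'
from h import *
B=np.array([684,9.7,0]); Z=lambda z:B+[0,0,z+97]
s=observe(); z0=s["position"][2]-97
g=manip.line_to(Z(z0-4),v=8,guard=10); manip.wait(.2)
s=observe(); print(g,z0,s["position"][2]-97,s["force"],s["time"])
manip.line_to(Z(75),v=30); s=observe(); print("released",s["force"])
manip.line_to(Z(200),v=200)
yaw=np.radians(81.05); manip.move_ptp([560,-70,400],quat(down(yaw+np.pi)))
s=observe(); im=eyes.camera("wrist"); print(s["time"],s["position"])
np.savez("w5.npz",p=s["position"],q=s["orientation"],im=im); cv2.imwrite("pics/w5.png",im[:,:,::-1])
for n in ("scene","side"): cv2.imwrite(f"pics/{n}5.png",eyes.camera(n)[:,:,::-1])
E
```

```text
True 51.48338839791319 51.47211852041269 [-3.60267783  0.58372219 10.89091278] 17.5167
released [-0.53290037  0.24365709  0.54722087]
19.9833 [560.41349615 -69.63119484 398.88007508]
```

View pics/w5.png

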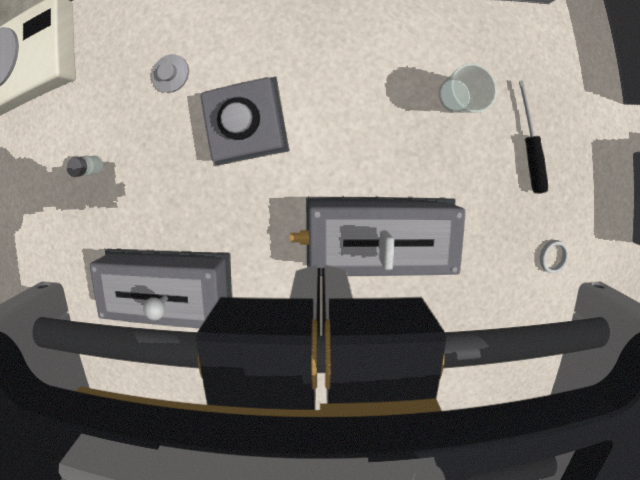

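View pics/side5.png

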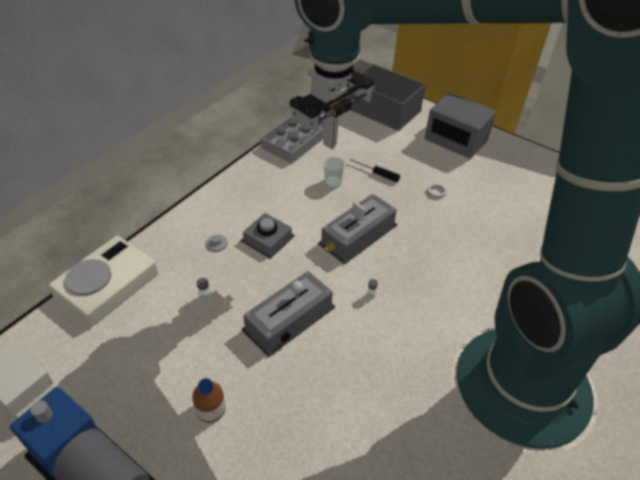

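```bash
python3 - <<'E'
from h import *
def but(f):
    d=np.load(f); pose=(d["p"],d["q"]); g=cv2.cvtColor(d["im"],cv2.COLOR_RGB2GRAY)[90:150,205:265]
    n,l,st,ce=cv2.connectedComponentsWithStats((g>110).astype(np.uint8)); k=l[28,30]
    return st[k],plane(*ray("wrist",ce[k]+[205,90],pose),53)
def pad(f):
    d=np.load(f); pose=(d["p"],d["q"]); im=cv2.cvtColor(d["im"],cv2.COLOR_RGB2GRAY); m=(im>175).astype(np.uint8); m[:, :370]=0; m[:,410:]=0; m[:232]=0; m[270:]=0
    n,l,st,ce=cv2.connectedComponentsWithStats(m); k=1+np.argmax(st[1:,4]); return st[k],plane(*ray("wrist",ce[k],pose),110)
for f in ("w3.npz","w5.npz"): print(f,but(f),pad(f))
a=cv2.imread("pics/side0.png").astype(int); b=cv2.imread("pics/side5.png").astype(int)
# bystander local shift by phase correlation
for n,(x,y) in dict(beaker=(334,172),driver=(374,170),ring=(436,191),vialA=(373,287),vialB=(203,290),flange=(216,242),bottle=(208,398),ball=(297,288),button=(266,226)).items():
    A=a[y-20:y+20,x-20:x+20].mean(2);Bm=b[y-20:y+20,x-20:x+20].mean(2)
    print(n,np.round(cv2.phaseCorrelate(A-A.mean(),Bm-Bm.mean(),cv2.createHanningWindow((40,40),cv2.CV_64F)),2))if 0 else print(n,"maxdiff",np.abs(A-Bm)[8:32,8:32].mean().round(1))
E
```

```text
w3.npz (array([ 15,  12,  30,  29, 692], dtype=int32), array([683.98005809,   9.52975939,  53.        ])) (array([385, 238,   8,  30, 193], dtype=int32), array([ 511.53649984, -136.22600261,  110.        ]))
w5.npz (array([ 16,  13,  31,  29, 691], dtype=int32), array([683.97902073,   9.64268943,  53.        ])) (array([386, 238,   8,  31, 187], dtype=int32), array([ 511.52613024, -136.20855884,  110.        ]))
beaker maxdiff 0.8
driver maxdiff 1.0
ring maxdiff 0.8
vialA maxdiff 1.5
vialB maxdiff 8.2
flange maxdiff 0.8
bottle maxdiff 3.8
ball maxdiff 0.8
button maxdiff 1.1
```

View pics/scene5.png

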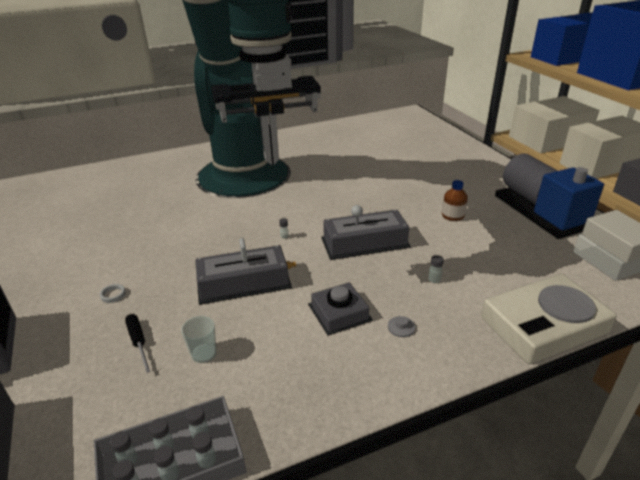

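The scene view shows the paddle at (243,250), the button up at (339,295), the ball at (357,211) and all loose items in place. The image differences at vial_b and the bottle are probably the arm's shadow, since both still sit at the same pixels. Handing in.

```bash
python3 - <<'E'
from h import *
print(observe()["time"]); manip.sign_off()
E
```

```text
20.1333
the job is handed in; nothing more can be done
```

The vent lever is set at the third click and the vent button was pressed and released after it. I handed the job in at 20.1 s, with the arm clear of everything.

- **Lever:** I pushed the paddle with closed fingertips in steps of 3 mm or less. The push force rose and fell three times, about 18 mm apart, peaking at about 6, 5 and 4 N. I stopped with the fingertips at about 49 mm and backed off. The wrist camera then put the lever at 54.1 mm of travel (target 54), and the same after the button press.
- **Button:** I pressed it only after checking the lever. It held 12 N against its 6 N spring, and a further push met a hard stop. It read the same size and place before and after the press, so it came back up.
- **Other items:** The dimmer's ball and the loose items look unmoved in the before and after pictures. The image differences at vial_b and the bottle are probably the arm's shadow, as both are still at the same pixels.

**Disagreement:** the fingertips met the button about 4 mm or more higher than the cameras put it (56.6 mm against 53 mm). I think the closed tips reach a little further than the stated 97 mm, but did not confirm it. The "fully down" check rests on the force reaching a hard stop, not on measured height.

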